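# Scoop a freshener ball from the leaning jar into the boot

### The job

Using the small long-handled scoop, dig at least one wooden freshener ball out of the leaning glass jar and tip it into the finished boot that stands open on the bench, leaving every other ball in the jar or in the boot. Never touch the balls with the fingers or let one fall on the bench, go gently with the glass and leave the boot standing and the hammer, tin and brush where they are. When you are done, stand the scoop upright on the bench by itself.

Things in the scene. Friction and masses are not known exactly. Their poses are not given: they have to be found in the camera images.
- jar: Clear glass jar in a plywood cradle (150 x 130 mm), fixed to the bench. Origin on the bench under the centre of the jar's foot. It leans 18 degrees towards body -x: its axis from foot to mouth is (-0.309, 0, 0.951) in body axes, so the inner floor slopes down to -x, where the balls lie in a row along the low wall. Its rim is nowhere higher than 140 mm
- jar_mouth (a point): centre of the jar's mouth, in the plane of its rim; the opening is 45 mm in radius and 84 mm above the inner floor, measured along the axis; glass 4 mm thick
- jar_floor (a point): centre of the jar's flat round inner floor (top face of the glass), 62 mm in inner radius; the wall is straight up to 56 mm above it, then a shoulder narrows to the neck
- jar_mid (a point): on the jar's axis, 35 mm above the inner floor
- scoop: Loose aluminium scoop, about 0.1 kg, standing on its flat heel. Origin: underside of the heel under the pan's back wall; z up along the shank; lip towards -x. 2 mm sheet: flat heel, 46 mm wide (41 inside), from x = 0 to -30 mm, then a tongue 34 mm wide, slightly troughed, rising 22 degrees to the lip at x = -60, z = 12 mm; a foot 24 mm wide reaches back to x = +15 mm. 9 mm round shank at x = +5 mm
- scoop_grip (a point): centre of the scoop's wooden grip, at scoop x = 5, z = 168 mm; the grip is 28 mm along scoop x, 18 mm thick along scoop y, and reaches from z = 135 to 201 mm
- scoop_lip (a point): middle of the scoop's lip, underside, at scoop x = -60, z = 12 mm. Leaning the scoop's top more than 22 degrees from vertical towards the lip side turns the tongue downhill, so that balls roll out over the lip
- scoop_pan (a point): in the hollow of the scoop's pan, at scoop x = -26, z = 14 mm; the pan holds one or two balls when upright. Back wall 30 mm high, side cheeks 26 mm high along the heel only; the tongue has no cheeks. Pushed along the jar's floor under a ball that lies against the wall, the lip lifts it onto the tongue; righting rolls it back to the heel
- boot: Loose black ankle boot, 0.6 kg, standing on its sole, 240 mm long, 94 mm wide. Origin: on the bench under the centre of the round upright shaft; toe towards +x (190 mm). The shaft is open on top: opening 43 mm in radius, rim 128 mm above the bench, inner floor 30 mm above the bench
- boot_mouth (a point): centre of the boot's opening, level with its rim
- ball0: a polished wooden ball 26 mm in diameter, about 10 g, slippery on glass and metal (friction about 0.25), in the jar at the start; all five are alike. Origin at its centre
- ball1: a polished wooden ball 26 mm in diameter, about 10 g, slippery on glass and metal (friction about 0.25), in the jar at the start; all five are alike. Origin at its centre
- ball2: a polished wooden ball 26 mm in diameter, about 10 g, slippery on glass and metal (friction about 0.25), in the jar at the start; all five are alike. Origin at its centre
- ball3: a polished wooden ball 26 mm in diameter, about 10 g, slippery on glass and metal (friction about 0.25), in the jar at the start; all five are alike. Origin at its centre
- ball4: a polished wooden ball 26 mm in diameter, about 10 g, slippery on glass and metal (friction about 0.25), in the jar at the start; all five are alike. Origin at its centre
- hammer: a cobbler's hammer lying on the bench, to be left alone
- tin: a flat steel tin, 68 mm across, 28 mm high, to be left alone
- brush: a shoe brush lying on the bench, to be left alone

How it is judged:
On the way, in this order (a step that is already met when the one before it is completed fails the run):
1. the scoop is down in the jar, leaning more than 20 degrees (distance between scoop_pan and jar_mid below 0.055 m and angle between scoop's own z axis and vertical above 0.35 rad), for 0.1 s.
2. a ball is carried in the scoop, clear of the jar (distance between scoop_pan and jar_mid above 0.11 m and ((distance between ball0 and scoop_pan below 0.042 m and distance between ball0 and jar_mid above 0.11 m) or (distance between ball1 and scoop_pan below 0.042 m and distance between ball1 and jar_mid above 0.11 m) or (distance between ball2 and scoop_pan below 0.042 m and distance between ball2 and jar_mid above 0.11 m) or (distance between ball3 and scoop_pan below 0.042 m and distance between ball3 and jar_mid above 0.11 m) or (distance between ball4 and scoop_pan below 0.042 m and distance between ball4 and jar_mid above 0.11 m))), for 0.2 s.
At the end, for the whole second after the job is handed in: At least one ball is inside the boot and every other ball is in the boot or in the jar; the scoop stands by itself on the bench, upright within 6 degrees and at rest; the boot stands upright on the bench (((horizontal distance between ball0 and boot_mouth below 0.045 m and height (world z) of ball0 below 0.11 m) or (horizontal distance between ball1 and boot_mouth below 0.045 m and height (world z) of ball1 below 0.11 m) or (horizontal distance between ball2 and boot_mouth below 0.045 m and height (world z) of ball2 below 0.11 m) or (horizontal distance between ball3 and boot_mouth below 0.045 m and height (world z) of ball3 below 0.11 m) or (horizontal distance between ball4 and boot_mouth below 0.045 m and height (world z) of ball4 below 0.11 m)) and ((horizontal distance between ball0 and boot_mouth below 0.045 m and height (world z) of ball0 below 0.11 m) or distance between ball0 and jar_mid below 0.072 m) and ((horizontal distance between ball1 and boot_mouth below 0.045 m and height (world z) of ball1 below 0.11 m) or distance between ball1 and jar_mid below 0.072 m) and ((horizontal distance between ball2 and boot_mouth below 0.045 m and height (world z) of ball2 below 0.11 m) or distance between ball2 and jar_mid below 0.072 m) and ((horizontal distance between ball3 and boot_mouth below 0.045 m and height (world z) of ball3 below 0.11 m) or distance between ball3 and jar_mid below 0.072 m) and ((horizontal distance between ball4 and boot_mouth below 0.045 m and height (world z) of ball4 below 0.11 m) or distance between ball4 and jar_mid below 0.072 m) and angle between each of scoop, boot's own z axis and vertical below 0.1 rad and height (world z) of scoop below 0.008 m and linear speed of scoop below 0.03 m/s and height (world z) of boot below 0.012 m); the robot touches nothing.
It fails at once if a ball falls on the bench (height (world z) of any of ball0, ball1, ball2, ball3, ball4 below 0.02 m).
It fails at once if the fingers touch a ball (contact force between the fingers and ball0 above 0.3 N or contact force between the fingers and ball1 above 0.3 N or contact force between the fingers and ball2 above 0.3 N or contact force between the fingers and ball3 above 0.3 N or contact force between the fingers and ball4 above 0.3 N).
It fails at once if the glass jar or its cradle is pressed with more than 45 N (contact force between anything else and jar above 45 N).
It fails at once if the boot is knocked over or pushed more than 40 mm (distance of boot from where it was at the start of the episode above 0.04 m or angle between boot's own z axis and vertical above 0.35 rad).
It fails at once if another thing on the bench is pushed more than 40 mm (distance of any of hammer, tin, brush from where it was at the start of the episode above 0.04 m).
It also fails if it takes over 72 s, if anything falls off the work surface, if the arm or the gripper's body presses on something with over 40 N, if the wrist force passes 120 N, or if a joint passes its speed limit or range.

### The arm

A 6-joint arm with a two-finger parallel gripper is mounted at the origin on the work surface. World frame = base frame: x ahead of the robot, y to its left, z up, the work surface at z = 0. Lengths are in m, angles in rad, forces in N, time in s.
With the tool pointing down it reaches from about 0.425 to 0.95 m from the base axis. Payload 3.5 kg.
Tool frame: the origin (TCP) lies at the very end of the fingers, on their centre line; the grasp point (between the pads) lies 19 mm behind it; z points along the fingers, y is the line along which they close (so a half turn about z gives the same grasp; the last joint's range is limited). The gripper opens to 85 mm and grips with 20 to 120 N. Pads are 22 mm wide; open, the fingers measure 114 mm over their backs; the gripper's body (76 mm by 85 mm) begins 54 mm behind the grasp point. The pads swing forward as they close: fully open they stand 13 mm farther back than shut.
Start: joints at [-0.15, 0.286, 1.577, -0, 1.279, -0.15], TCP at [0.675, 0, 0.231] pointing down, gripper open.
Joint ranges: [-2.77, 2.77], [-0.9, 2.22], [0.21, 2.48], [-1.53, 4.67], [0.24, 2.81], [-2.84, 2.84]. Speed limits (rad/s): [2.79, 2.79, 3.14, 3.14, 3.14, 3.14].

### API

Orientations are given as a unit quaternion [x, y, z, w].
In Python, from plant import ctrl, camrig gives the robot as it stands (ctrl), with the cameras (camrig).
- The arm moves only by the tool advance, called after "Request:" as a command line: name --pt "numbers of a row" for each row, then --argument value for the rest. Schema: {"type":"object","properties":{"steps":{"type":"array","items":{"type":"array","items":{"type":"number"},"minItems":7,"maxItems":7},"minItems":1,"maxItems":10},"clamp_n":{"type":"number"},"only":{"type":"string"},"quiet":{"type":"boolean"},"lines":{"type":"string"}},"required":["steps"],"additionalProperties":false}. steps is a list of rows, 1 to 10 of them, each of 7 numbers: dx, dy, dz in a scale on which 1.0 is 0.8 m, then a rotation vector rx, ry, rz in shares of 2 rad (1.0 is 2 rad), then the opening from 0.0 (shut) to 1.0 (fully open); each row is the pose to reach, as a shift and turn from the pose commanded when the call began, along the tool's axes at that moment; what a row does not reach only later rows make up. A row lasts 1/8 s, in which the tool goes at most 0.0625 m and 0.188 rad, less where a joint would pass 70% of its speed; a pose out of reach is approached as far as the arm can. The fingers move at their own pace and stop on an object; clamp_n is the grip in N (left out, the last holds). Time passes only in rows, so rows that do not move let the fingers close. The tool returns the time, the measured TCP pose, the force, the opening and the grip force at its end. only (a regular expression) keeps the lines of the reply that match it, lines (a string "A,B") keeps lines A to B, and quiet returns only ok. Input that does not fit is refused with a message, and nothing moves.
- ctrl.get_state(): the state, without advancing time (a new reading comes with each control period).
- camrig.read_camera(name): name is "scene" or "side" or "wrist"; returns a dict with "pixels" (400x640x3 uint8, red, green, blue), "camera_matrix" (3x3 intrinsics, pixels), "xyz" and "orientation" of the camera in the world. Camera axes: x right, y down, z forward; pixel columns grow to the right and rows downward; lengths in m; the calibration is good to about 2 mm. A picture is of the moment at which its call begins. There is no depth.
- ctrl.sign_off(): hands the job in; it is judged then, once.
The state is a dict: "time": time; "qpos": joint angles; "dq": joint speeds; "joint_efforts": joint torques, N m; "eef_pos": TCP position; "tcp_rot": TCP orientation; "contact_force": force on the tool from outside, world axes, zero at the start; "wrist_torque": the same for the moment, N m; "opening": opening from 0.0 (shut) to 1.0 (fully open); "finger_force": force on a finger pad.
Only numpy, scipy, OpenCV 4.12 (cv2) and the standard library are available. Lean on these libraries where they do the work, as an engineer would, in place of code of your own. Each camera call takes 0.05 s, during which the arm holds its last target. There are 200 camera calls.

## Working session

There is one attempt and no reset: what is moved stays moved. The work goes in short steps, Python scripts to look and compute and a tool call to move; the robot and the scene stay as the last step left them, time stands still between calls to the robot, and variables do not carry over. Pictures are saved under pics/ and viewed, at most 10 in all, crops included, and the job is handed in when it is done.

```bash
ls; mkdir -p pics
```

Run:
```python
from plant import ctrl, camrig
import cv2, numpy as np
for n in ["scene","side"]:
    c=camrig.read_camera(n); cv2.imwrite(f"pics/{n}0.png",c["pixels"][:,:,::-1]); print(n,c["camera_matrix"],c["xyz"],c["orientation"])
print(ctrl.get_state())
```

```text
pics
plant.py
scene [[392.96821025   0.         318.0526711 ]
 [  0.         392.96821025 207.26313637]
 [  0.           0.           1.        ]] [ 0.92568559 -0.02845056  0.79969417] [ 0.70351248  0.6549733  -0.18452435 -0.20501446]
side [[434.42392432   0.         316.43530981]
 [  0.         434.42392432 201.49502954]
 [  0.           0.           1.        ]] [ 0.19258678 -0.56880784  0.95338371] [ 0.90983928 -0.26349431  0.08004727 -0.3104121 ]
{'time': 0.1, 'qpos': array([-1.50010587e-01,  2.87131529e-01,  1.57804738e+00,  2.08693156e-05,
        1.27862120e+00, -1.49977806e-01]), 'dq': array([-2.36268683e-04, -2.43996530e-03, -3.17053456e-03, -3.52421192e-04,
        2.89657022e-04, -3.20335462e-05]), 'joint_efforts': array([ 1.14915063e-03, -4.07295120e+01, -2.93698221e+01, -1.06323112e-04,
        3.42678482e-03, -4.41654265e-06]), 'eef_pos': array([6.74394719e-01, 1.18971484e-04, 2.30040119e-01]), 'tcp_rot': array([ 7.07120073e-01,  7.07092628e-01, -6.47025831e-04, -8.94243982e-04]), 'contact_force': array([-0.37584922, -0.61832598,  0.33415034]), 'wrist_torque': array([-0.02916354, -0.0601396 ,  0.00276818]), 'finger_force': 0.0, 'opening': 0.9991897486942234}
```

View pics/scene0.png

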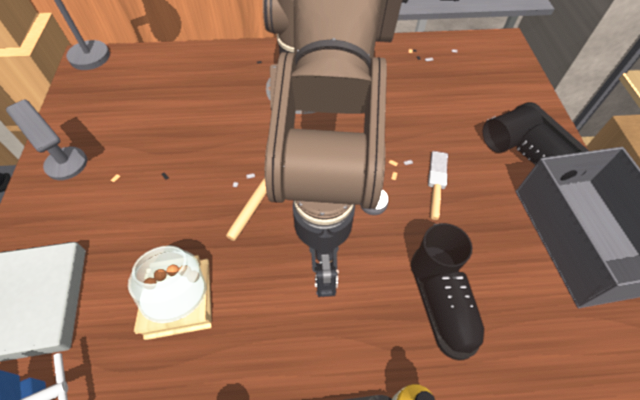

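View pics/side0.png

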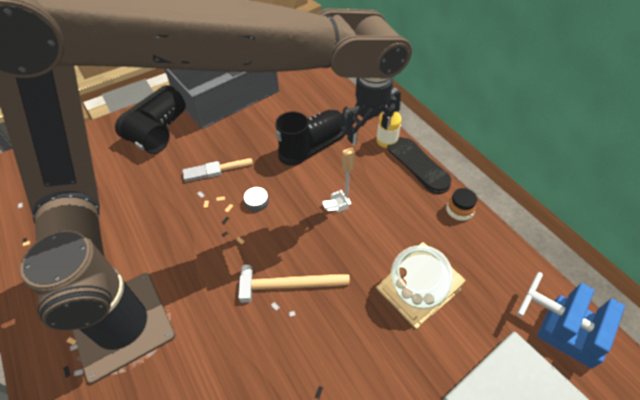

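Create h.py:
```python
import numpy as np, cv2
from scipy.spatial.transform import Rotation as R
K={"scene":np.array([[392.96821025,0,318.0526711],[0,392.96821025,207.26313637],[0,0,1]]),"side":np.array([[434.42392432,0,316.43530981],[0,434.42392432,201.49502954],[0,0,1]])}
P={"scene":np.array([0.92568559,-0.02845056,0.79969417]),"side":np.array([0.19258678,-0.56880784,0.95338371])}
Q={"scene":R.from_quat([0.70351248,0.6549733,-0.18452435,-0.20501446]),"side":R.from_quat([0.90983928,-0.26349431,0.08004727,-0.3104121])}
def ray(n,u,v): return Q[n].apply(np.linalg.inv(K[n])@[u,v,1])
def atz(n,u,v,z=0):
    d=ray(n,u,v); return P[n]+d*(z-P[n][2])/d[2]
def proj(n,p):
    q=K[n]@np.array(Q[n].inv().apply(np.atleast_2d(p)-P[n])).T; return (q[:2]/q[2]).T
def tri(a,b):
    "a,b = (cam,u,v): nearest point of two rays and miss"
    d=[ray(*a),ray(*b)]; A=np.stack([d[0],-d[1]],1); t=np.linalg.lstsq(A,P[b[0]]-P[a[0]],rcond=None)[0]
    p,q=P[a[0]]+t[0]*d[0],P[b[0]]+t[1]*d[1]; return (p+q)/2,np.linalg.norm(p-q)
```

Run:
```python
from h import *
print("jar mouth-ish",tri(("scene",168,265),("side",422,272)))
print("boot mouth",tri(("scene",447,247),("side",293,128)), atz("scene",447,247,.128))
print("scoop",atz("side",335,206,0), "gripTop proj")
a=cv2.imread("pics/scene0.png");b=cv2.imread("pics/side0.png")
cr=lambda i,x,y:cv2.resize(i[y:y+75,x:x+100],(400,300),interpolation=cv2.INTER_CUBIC)
cv2.imwrite("pics/crops.png",np.vstack([np.hstack([cr(a,120,240),cr(b,375,235)]),np.hstack([cr(b,300,145),cr(a,400,220)])]))
```

```text
jar mouth-ish (array([ 0.60810833, -0.29175548,  0.10579233]), np.float64(0.018143202640331948))
boot mouth (array([0.6048274 , 0.2523414 , 0.10473456]), np.float64(0.008224379958473953)) [0.61291282 0.24673082 0.128     ]
scoop [0.59823568 0.01773414 0.        ] gripTop proj
```

View pics/crops.png

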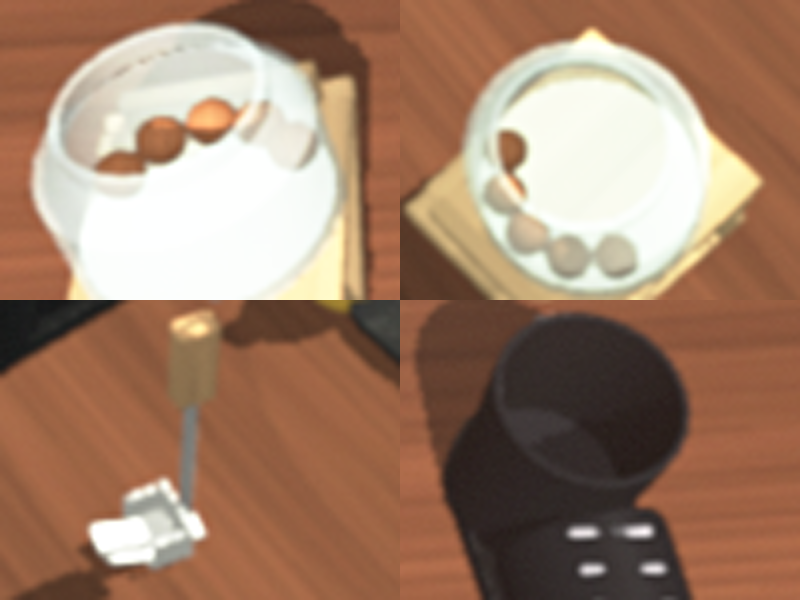

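Add to h.py:
```python
def Tf(x,y,yaw,p):
    return R.from_euler("z",yaw).apply(np.atleast_2d(p))+[x,y,0]
```

Create fit.py:
```python
from h import *
from scipy.optimize import least_squares as LS
M,e=tri(("scene",159.5,266),("side",420,270.5)); print("mouth",M,e)
bs=[(150,282.5),(160,275),(173,270),(184,271),(193,276)]; bd=[(402.5,272.5),(401,283),(407,293),(417.5,299),(429,299)]
ax=lambda y:R.from_euler("z",y).apply([-.309,0,.951])
def jar(x,y,z,yaw,ths):
    F=np.array([x,y,z])-ax(yaw)*.084; B=R.from_euler("z",yaw)*R.from_euler("y",-18,degrees=True)
    return F+B.apply([[-.049*np.cos(t),-.049*np.sin(t),.013] for t in ths])
# which order do the balls pair in the two views?
for o in (1,-1):
    T=[tri(("scene",*a),("side",*b)) for a,b in zip(bs,bd[::o])]
    print(o,[(t[0].round(3).tolist(),round(t[1],4)) for t in T])
    for y0 in (-2,-1,0,1,2,3):
        def res(p):
            b=jar(*p[:4],p[4:]); return np.r_[(proj("scene",b)-bs).ravel(),(proj("side",b)-bd[::o]).ravel(),2*(proj("scene",p[:3])-[159.5,266]).ravel(),2*(proj("side",p[:3])-[420,270.5]).ravel()]
        s=LS(res,[*M,y0,*np.linspace(1,-1,5)]);print(o,y0,s.cost.round(1),s.x.round(3))
obs=[((.005,0,.201),(348.75,151.5)),((-.06,0,.013),(324,205.5)),((.015,-.012,0.0),None),((.005,0,.135),(347.5,170.5)),((.0,0.023,.030),None)]
def rs(p): return np.concatenate([(proj("side",Tf(*p,k))-v).ravel() for k,v in obs if v])
for y0 in (0,1,2,3,-1,-2):
    s=LS(rs,[.62,.02,y0]); print("scoop",s.cost.round(2),s.x)
print({k:proj("side",Tf(*s.x,k)).round(1).tolist() for k in [(.015,-.012,0),(.015,.012,0),(0,.023,.03),(0,-.023,.03),(-.03,.023,.026),(-.06,.017,.012),(-.06,-.017,.012)]})
```

```bash
python3 fit.py
```

```text
mouth [ 0.60794089 -0.29668317  0.11444634] 5.96704229734364e-05
1 [([0.607, -0.295, 0.087], np.float64(0.0655)), ([0.591, -0.297, 0.062], np.float64(0.0413)), ([0.584, -0.299, 0.037], np.float64(0.0024)), ([0.59, -0.3, 0.017], np.float64(0.0452)), ([0.608, -0.298, 0.009], np.float64(0.0793))]
1 -2 1226.5 [ 0.614 -0.292  0.119  0.603  0.172 -0.115 -0.223 -0.197 -0.121]
1 -1 1226.5 [ 0.614 -0.292  0.119  0.603  0.172 -0.115 -0.223 -0.197 -0.121]
1 0 1226.5 [ 0.614 -0.292  0.119  0.604  0.172 -0.115 -0.223 -0.197 -0.121]
1 1 1226.5 [ 0.614 -0.292  0.119  0.604  0.172 -0.115 -0.223 -0.197 -0.121]
1 2 1226.5 [ 0.614 -0.292  0.119  0.604  0.172 -0.115 -0.223 -0.197 -0.121]
1 3 1226.5 [ 0.614 -0.292  0.119  6.886  0.172 -0.115 -0.223 -0.197 -0.121]
-1 [([0.612, -0.339, 0.045], np.float64(0.003)), ([0.593, -0.324, 0.038], np.float64(0.0022)), ([0.584, -0.299, 0.037], np.float64(0.0024)), ([0.588, -0.274, 0.039], np.float64(0.0007)), ([0.604, -0.255, 0.045], np.float64(0.0039))]
-1 -2 5.3 [ 0.608 -0.296  0.117  0.089  1.071  0.56   0.006 -0.516 -1.056]
-1 -1 5.3 [ 0.608 -0.296  0.117  0.089 
[... 197 characters left out ...]
608 -0.296  0.117  0.089  1.071  0.56   0.006 -0.516 -1.056]
-1 3 512.1 [ 0.596 -0.3    0.116  3.31  -0.929 -0.776  0.337  0.888  0.883]
scoop 0.38 [ 0.62495984  0.01236138 -0.25321745]
scoop 0.38 [ 0.62495984  0.01236137 -0.25321766]
scoop 0.38 [ 0.62495984  0.01236138 -0.25321742]
scoop 0.38 [0.62495984 0.01236137 6.0299676 ]
scoop 0.38 [ 0.62495984  0.01236137 -0.25321774]
scoop 0.38 [ 0.62495984  0.01236137 -0.25321777]
{(0.015, -0.012, 0): [[350.8, 205.1]], (0.015, 0.012, 0): [[347.8, 198.5]], (0, 0.023, 0.03): [[341.7, 190.1]], (0, -0.023, 0.03): [[347.5, 202.8]], (-0.03, 0.023, 0.026): [[331.3, 193.7]], (-0.06, 0.017, 0.012): [[321.5, 201.2]], (-0.06, -0.017, 0.012): [[325.4, 210.8]]}
```

Add to h.py:
```python
J=dict(M=np.array([.608,-.296,.117]),yaw=.089)
def Rsc(yaw,lean): # scoop rotation: lean>0 = top towards lip (-x body)
    return R.from_euler("z",yaw)*R.from_euler("y",-lean,degrees=True)
def jarpt(u,w,v=0): # u towards low wall, w up the axis from inner floor, mm
    B=R.from_euler("z",J["yaw"])*R.from_euler("y",-18,degrees=True)
    F=J["M"]-B.apply([0,0,.084]); return F+B.apply([-u/1e3,v/1e3,w/1e3])
# scoop -> tool: tool z=-scoop z, tool y=-scoop y ; TCP in scoop frame
S2T=R.from_matrix(np.array([[1,0,0],[0,-1,0],[0,0,-1]]).T)
TCPs=np.array([.005,0,.157])
def tool_for_lip(p,yaw,lean,lip=(-.06,0,.012)):
    r=Rsc(yaw,lean); return p+r.apply(TCPs-lip), r*S2T
def rel(p,r,st=None):
    if st is None:
        from plant import ctrl, camrig; st=ctrl.get_state()
    r0=R.from_quat(st["tcp_rot"]); print("row",r0.inv().apply(p-st["eef_pos"]).round(4).tolist(),(r0.inv()*r).as_rotvec().round(3).tolist())
```

Run:
```python
from h import *
p,r=tool_for_lip(Tf(.625,.0124,-.253,(-.06,0,.012))[0],-.253,0); print(p)
rel(p,r)
bm=atz("scene",448,245,.128); print(bm,proj("side",bm),proj("side",[Tf(*bm[:2],0,(.043*np.cos(a),.043*np.sin(a),.128))[0] for a in (0,1.57,3.14,4.71)]))
```

```text
[0.62984083 0.01114845 0.157     ]
row [0.011, -0.0444, 0.0731] [-0.002, 0.002, 1.824]
[0.60887566 0.24969069 0.128     ] [[293.07698557 120.87100088]] [[306.2605771  115.1950851 ]
 [285.5069903  112.22162272]
 [279.5889521  126.65845615]
 [300.91159294 129.85674591]]
```

Units first: shifts go in shares of 0.8 m and turns go in shares of 2 rad. So -0.0444 m / 0.8 = -0.0555, -0.025 m / 0.8 = -0.0313, 1.824 rad / 2 = 0.912.

Request:
advance --pt "0.0038 -0.0125 0 0 0 0.09 1" --pt "0.0075 -0.0313 0 0 0 0.18 1" --pt "0.0138 -0.0555 0 0 0 0.27 1" --pt "0.0138 -0.0555 0 0 0 0.36 1" --pt "0.0138 -0.0555 0 0 0 0.45 1" --pt "0.0138 -0.0555 0 0 0 0.54 1" --pt "0.0138 -0.0555 0 0 0 0.63 1" --pt "0.0138 -0.0555 0 0 0 0.72 1" --pt "0.0138 -0.0555 0 0 0 0.81 1" --pt "0.0138 -0.0555 0 0 0 0.912 1" --clamp_n 70

```text
time: 1.35
eef_pos: [0.6302, 0.0111, 0.2306]
tcp_rot: [0.993, -0.121, -0.001, -0.0]
contact_force: [0.9, 0.1, -0.4]
opening: 1.001
finger_force: 0.0
```

Request:
advance --pt "0 0 0 0 0 0 1"

```text
time: 1.48
eef_pos: [0.6302, 0.0111, 0.2307]
tcp_rot: [0.993, -0.117, -0.001, 0.0]
contact_force: [0.1, 1.1, -0.2]
opening: 1.0
finger_force: 0.0
```

Run:
```python
from h import *
from plant import ctrl, camrig
p,r=tool_for_lip(Tf(.625,.0124,-.253,(-.06,0,.012))[0],-.253,0); rel(p,r); print(ctrl.get_state()["qpos"].round(2))
c=camrig.read_camera("wrist"); im=c["pixels"][:,:,::-1].copy()
q=R.from_quat(c["orientation"])
for k in [(.005,0,.201),(-.009,.009,.201),(-.009,-.009,.201),(.019,.009,.201),(.019,-.009,.201),(-.06,.017,.012),(-.06,-.017,.012),(.015,.012,0),(.015,-.012,0)]:
    h=c["camera_matrix"]@q.inv().apply(Tf(.625,.0124,-.253,k)[0]-c["xyz"]); cv2.circle(im,(int(h[0]/h[2]),int(h[1]/h[2])),3,(255,0,255),-1)
cv2.imwrite("pics/w1.png",im)
```

```text
row [-0.0003, -0.0, 0.0737] [0.0, 0.001, 0.018]
[-0.14  0.19  1.69 -0.    1.26  1.66]
```

View pics/w1.png

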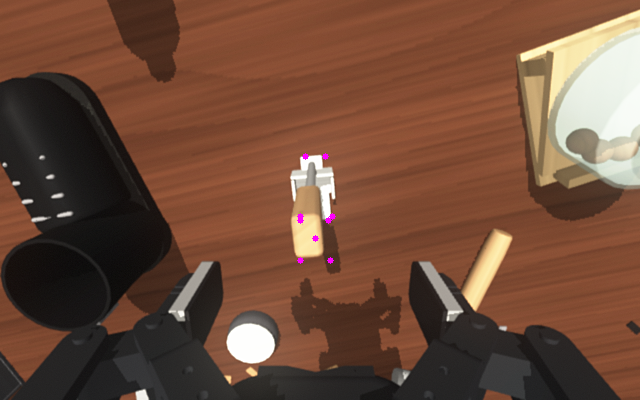

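Converted, 0.0737 m / 0.8 = 0.0921, -0.002 m / 0.8 = -0.0025, 0.017 rad / 2 = 0.0085.

Request:
advance --pt "0.0013 -0.0025 0.0313 0 0 0.0085 1" --pt "0.0013 -0.0025 0.0625 0 0 0.0085 1" --pt "0.0013 -0.0025 0.0921 0 0 0.0085 1" --pt "0.0013 -0.0025 0.0921 0 0 0.0085 1" --pt "0.0013 -0.0025 0.0921 0 0 0.0085 0.5" --pt "0.0013 -0.0025 0.0921 0 0 0.0085 0.3" --pt "0.0013 -0.0025 0.0921 0 0 0.0085 0.1" --pt "0.0013 -0.0025 0.0921 0 0 0.0085 0" --pt "0.0013 -0.0025 0.0921 0 0 0.0085 0" --pt "0.0013 -0.0025 0.0921 0 0 0.0085 0" --clamp_n 80

```text
time: 2.78
eef_pos: [0.6327, 0.0126, 0.1586]
tcp_rot: [0.992, -0.126, 0.001, 0.0]
contact_force: [0.9, -1.1, 3.2]
opening: 0.196
finger_force: 78.1
```

Request:
advance --pt "0 0 0 0 0 0 0" --pt "0 0 0 0 0 0 0"

```text
time: 3.02
eef_pos: [0.6327, 0.0126, 0.1586]
tcp_rot: [0.992, -0.126, 0.001, 0.0]
contact_force: [1.8, -0.1, 5.0]
opening: 0.199
finger_force: 78.2
```

Converted, -0.17 m / 0.8 = -0.2125, -0.12 m / 0.8 = -0.15.

```bash
sed -i 's/^TCPs=.*/TCPs=np.array([.006,0,.1586])/' h.py
```

Request:
advance --pt "0 0 -0.075 0 0 0 0" --pt "0 0 -0.15 0 0 0 0" --pt "0 0 -0.2125 0 0 0 0" --pt "0 0 -0.2125 0 0 0 0"

```text
time: 3.52
eef_pos: [0.6334, 0.0126, 0.3327]
tcp_rot: [0.992, -0.126, 0.004, 0.0]
contact_force: [0.4, -0.3, -0.1]
opening: 0.202
finger_force: 78.2
```

Run:
```python
from h import *
from plant import ctrl, camrig
for l in (20,53):
    p,r=tool_for_lip(jarpt(20,125),.089,l); print(p); rel(p,r)
print(ctrl.get_state()["qpos"].round(2))
```

```text
[ 0.58826714 -0.29776088  0.31014524]
row [0.034, 0.3118, 0.0225] [0.06, 0.337, -0.339]
[ 0.49938061 -0.30569273  0.290749  ]
row [-0.0502, 0.3418, 0.0412] [0.159, 0.908, -0.317]
[-0.14  0.13  1.57  0.    1.43  1.68]
```

Converted, 0.3118 m / 0.8 = 0.3898, 0.15 m / 0.8 = 0.1875, 0.03 rad / 2 = 0.015.

Request:
advance --pt "0.0063 0.0625 -0.025 0.005 0.03 -0.03 0" --pt "0.0125 0.125 -0.025 0.01 0.06 -0.06 0" --pt "0.025 0.1875 -0.025 0.015 0.09 -0.09 0" --pt "0.035 0.25 -0.025 0.02 0.12 -0.12 0" --pt "0.0425 0.3125 -0.025 0.025 0.15 -0.15 0" --pt "0.0425 0.3625 -0.0125 0.03 0.1685 -0.1695 0" --pt "0.0425 0.3898 0 0.03 0.1685 -0.1695 0" --pt "0.0425 0.3898 0 0.03 0.1685 -0.1695 0"

```text
time: 4.53
eef_pos: [0.5847, -0.2981, 0.3223]
tcp_rot: [0.985, 0.042, 0.166, -0.011]
contact_force: [-0.4, 1.0, -0.6]
opening: 0.196
finger_force: 78.5
```

Run:
```python
from h import *
from plant import ctrl, camrig
p,r=tool_for_lip(jarpt(20,125),.089,53); rel(p,r)
print(ctrl.get_state()["qpos"].round(2))
```

```text
row [-0.0913, 0.0005, 0.0017] [-0.005, 0.591, -0.007]
[-0.72  0.05  1.71  0.27  1.17  0.69]
```

Converted, -0.0913 m / 0.8 = -0.1141, -0.07 m / 0.8 = -0.0875, 0.591 rad / 2 = 0.2955.

Request:
advance --pt "-0.03 0 -0.0063 0 0.075 0 0" --pt "-0.06 0 -0.0063 -0.001 0.15 -0.0015 0" --pt "-0.0875 0 -0.0038 -0.002 0.225 -0.0025 0" --pt "-0.1141 0 0.0021 -0.0025 0.2955 -0.0035 0" --pt "-0.1141 0 0.0021 -0.0025 0.2955 -0.0035 0"

```text
time: 5.15
eef_pos: [0.4992, -0.3026, 0.2898]
tcp_rot: [0.894, 0.04, 0.446, -0.021]
contact_force: [0.2, -0.6, -0.7]
opening: 0.203
finger_force: 78.5
```

Create look.py:
```python
import sys
from h import *
from plant import ctrl, camrig
n=sys.argv[1]; s=ctrl.get_state(); r=R.from_quat(s["tcp_rot"])*S2T.inv(); o=s["eef_pos"]-r.apply(TCPs)
pts=[(-.06,0,.012),(-.06,.017,.012),(-.06,-.017,.012),(0,.023,.03),(0,-.023,.03),(-.03,.023,.026),(-.03,-.023,.026),(.015,.012,0),(.015,-.012,0),(.005,0,.135)]
w=r.apply(pts)+o; print("lip",w[0],"z",r.apply([0,0,1]).round(3),s["qpos"].round(2))
for c in ("scene","side"):
    im=camrig.read_camera(c)["pixels"][:,:,::-1]; x,y,W,H=[int(a) for a in sys.argv[2 if c=="scene" else 3].split(",")]
    k=400/W; im=cv2.resize(im[y:y+H,x:x+W],None,fx=k,fy=k,interpolation=cv2.INTER_CUBIC)
    plain=im.copy()
    for q in proj(c,w): cv2.circle(im,tuple(int(a) for a in (q-[x,y])*k),3,(255,0,255),1)
    jr=proj(c,[jarpt(45*np.cos(a),84,45*np.sin(a)) for a in np.linspace(0,6.28,25)])
    for q in jr: cv2.circle(im,tuple(int(a) for a in (q-[x,y])*k),2,(0,200,0),-1)
    if c=="scene": A=np.vstack([plain,im])
    else: B=np.vstack([plain,im])
h=min(len(A),len(B)); cv2.imwrite(f"pics/{n}.png",np.hstack([A[:h],B[:h]]))
```

```bash
python3 look.py a1 110,190,120,90 360,190,120,90
```

```text
lip [ 0.57643621 -0.29524801  0.14892441] z [-0.796 -0.074  0.601] [-1.05 -0.22  2.17  1.03  1.01 -0.08]
```

View pics/a1.png

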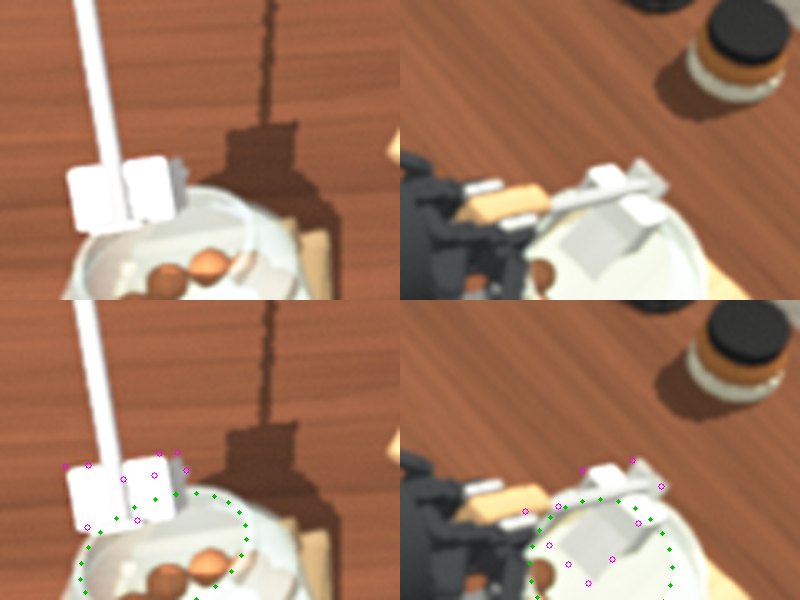

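Run:
```python
from h import *
from plant import ctrl, camrig
a=camrig.read_camera("scene")["pixels"][232:268,126:174,::-1]; b=camrig.read_camera("side")["pixels"][232:286,400:448,::-1][:36]
z=lambda i:cv2.resize(i,(400,300),interpolation=cv2.INTER_LANCZOS4)
c=camrig.read_camera("side")["pixels"][250:286,395:443,::-1]
w=camrig.read_camera("wrist"); cw=cv2.resize(w["pixels"][:,:,::-1],(400,250)); cw=np.vstack([cw,np.zeros((50,400,3),np.uint8)])
cv2.imwrite("pics/a2.png",np.vstack([np.hstack([z(a),z(b)]),np.hstack([z(c),cw])]))
for n in K: print(n,Q[n].as_matrix().round(2).tolist())
```

```text
scene [[0.07, 0.85, -0.53], [1.0, -0.06, 0.05], [0.01, -0.53, -0.85]]
side [[0.85, -0.43, 0.31], [-0.53, -0.67, 0.52], [-0.02, -0.61, -0.79]]
```

View pics/a2.png

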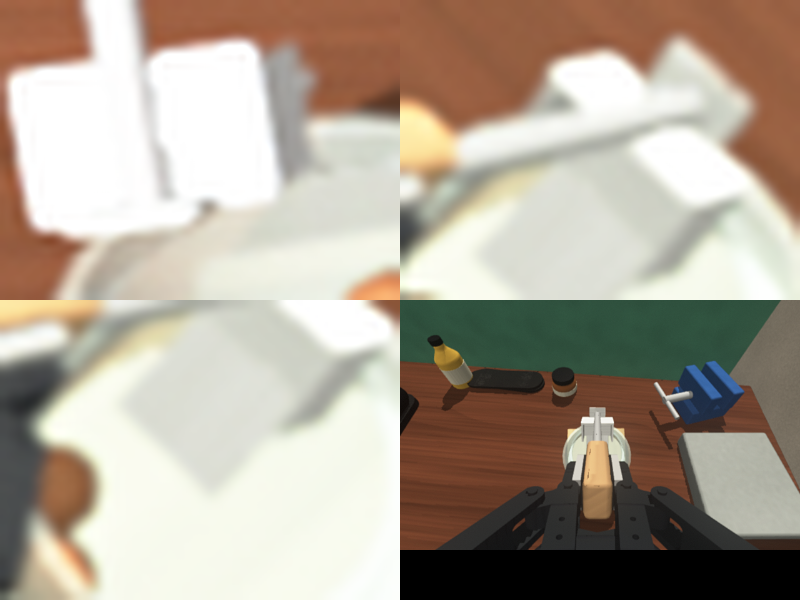

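Run:
```python
from h import *
from plant import ctrl, camrig
from scipy.optimize import least_squares as LS
s=ctrl.get_state(); r0=R.from_quat(s["tcp_rot"])*S2T.inv(); o0=s["eef_pos"]-r0.apply(TCPs)
obs=[("scene",(0,.023,.03),(157,237)),("scene",(0,-.023,.03),(127.2,241)),("scene",(0,.023,0),(159,256)),("scene",(0,-.023,0),(130,259.5)),
("side",(.015,-.012,0),(442.6,244)),("side",(.015,.012,0),(433.6,236.2)),("side",(0,-.023,.03),(435.4,256.6)),("side",(0,-.023,0),(441,253)),("side",(0,.023,.03),(418,241)),("side",(0,.023,0),(424,238)),("side",(-.06,.017,.013),(409.4,262.6)),("side",(-.06,-.017,.013),(420.4,273.4))]
def res(p,full=False):
    r=r0*R.from_rotvec(p[3:]); o=o0+r0.apply(p[:3])
    e=np.array([proj(c,r.apply(k)+o)[0]-v for c,k,v in obs]); return e if full else np.r_[e.ravel(),p[3:]*5]
x=LS(res,np.zeros(6),loss="soft_l1"); print(x.x.round(4)); print(res(0*x.x,1).round(1).tolist()); print(res(x.x,1).round(1).tolist())
r=r0*R.from_rotvec(x.x[3:]); o=o0+r0.apply(x.x[:3])
l=r.apply([-.06,0,.012])+o; print(l, o0+r0.apply([-.06,0,.012]), r.apply([0,0,1]),r0.apply([0,0,1]))
B=R.from_euler("z",.089)*R.from_euler("y",-18,degrees=True); print("lip u,v,w",B.inv().apply(l-jarpt(0,0)))
```

```text
[-0.0022  0.0013 -0.0036  0.0034 -0.0763  0.0078]
[[-3.1, -0.8], [-1.9, -0.9], [-2.3, -2.2], [-1.7, -1.7], [-0.5, -0.1], [-0.4, -0.3], [-0.2, -1.6], [0.9, 0.2], [0.1, -1.7], [1.1, -0.1], [-1.3, -0.6], [-0.4, 0.2]]
[[-1.2, 0.8], [0.2, 0.8], [-0.7, -0.5], [-0.1, 0.1], [-1.1, 0.1], [-1.0, 0.0], [-1.0, -0.7], [0.6, 0.2], [-0.8, -0.6], [0.7, 0.2], [-0.5, -0.3], [0.4, 0.2]]
[ 0.58576221 -0.29791608  0.14992595] [ 0.58103109 -0.29914033  0.15716061] [-0.84255576 -0.07786668  0.53295081] [-0.80007179 -0.06964263  0.59584817]
lip u,v,w [-1.10529864e-02  6.80540663e-05  1.22211722e-01]
```

Add to h.py:
```python
C=R.from_rotvec([0,-.066,0]); TC=C.inv().apply(TCPs-[-.0018,.0008,-.0025])
def tool_for_lip(p,yaw,lean,lip=(-.06,0,.012)):
    r=Rsc(yaw,lean); return p+r.apply(TC-lip), r*C.inv()*S2T
def scoop(st=None):
    if st is None:
        from plant import ctrl, camrig; st=ctrl.get_state()
    r=R.from_quat(st["tcp_rot"])*S2T.inv()*C; return st["eef_pos"]-r.apply(TC), r
def where():
    o,r=scoop(); B=R.from_euler("z",J["yaw"])*R.from_euler("y",-18,degrees=True)
    l=B.inv().apply(o+r.apply([-.06,0,.012])-jarpt(0,0))*1e3; z=r.apply([0,0,1]); 
    print("lip u,v,w mm",(l*[-1,1,1]).round(1),"lean",np.degrees(np.arctan2(-z[:2]@[np.cos(J["yaw"]),np.sin(J["yaw"])],z[2])).round(1),"side",z.round(3))
    from plant import ctrl, camrig; s=ctrl.get_state(); print("F",s["contact_force"].round(1),"q",s["qpos"].round(2))
def go(u,w,lean,v=0,yaw=None):
    p,r=tool_for_lip(jarpt(u,w,v),J["yaw"] if yaw is None else yaw,lean); print((u,w,lean),end=" "); rel(p,r)
```

Run:
```python
from h import *
where(); go(25,84,53); go(33,50,53);go(33,25,48); go(32,4,42)
```

```text
lip u,v,w mm [ 11.7   0.  123.9] lean 57.2 side [-0.837 -0.074  0.542]
F [ 0.  -0.4 -0.7] q [-1.05 -0.22  2.16  1.04  1.01 -0.08]
(25, 84, 53) row [-0.0229, 0.0007, 0.0302] [0.002, -0.073, 0.01]
(33, 50, 53) row [-0.0492, 0.0004, 0.0533] [0.002, -0.073, 0.01]
(33, 25, 48) row [-0.0511, 0.0003, 0.0811] [0.003, -0.161, 0.01]
(32, 4, 42) row [-0.0483, 0.0003, 0.1092] [0.003, -0.265, 0.01]
```

Converted, 0.0533 m / 0.8 = 0.0666, -0.049 m / 0.8 = -0.0613, -0.073 rad / 2 = -0.0365.

Request:
advance --pt "-0.015 0.0013 0.0188 0.0005 -0.02 0.0025 0" --pt "-0.0288 0.0013 0.0375 0.001 -0.0365 0.005 0" --pt "-0.045 0.0006 0.0525 0.001 -0.0365 0.005 0" --pt "-0.0613 0.0006 0.0666 0.001 -0.0365 0.005 0" --pt "-0.0613 0.0006 0.0666 0.001 -0.0365 0.005 0"

```text
time: 6.08
eef_pos: [0.5145, -0.3035, 0.221]
tcp_rot: [0.909, 0.038, 0.414, -0.022]
contact_force: [-0.1, -0.2, -1.2]
opening: 0.202
finger_force: 78.5
```

Run:
```python
from h import *
where(); go(33,50,53);go(33,25,48); go(32,5,42)
```

```text
lip u,v,w mm [36.8  2.7 45.4] lean 52.8 side [-0.793 -0.074  0.604]
F [-0.1 -0.2 -1.2] q [-1.   -0.1   2.18  1.03  0.9  -0.12]
(33, 50, 53) row [0.0051, 0.0016, -0.0022] [-0.004, 0.003, -0.007]
(33, 25, 48) row [0.0054, 0.0017, 0.0258] [-0.004, -0.084, -0.007]
(32, 5, 42) row [0.0108, 0.0018, 0.0527] [-0.004, -0.189, -0.006]
```

Converted, 0.042 m / 0.8 = 0.0525, 0.034 m / 0.8 = 0.0425, -0.189 rad / 2 = -0.0945.

Request:
advance --pt "0.0038 0.0013 0.0163 -0.001 -0.02 -0.002 0" --pt "0.0075 0.0021 0.0325 -0.002 -0.042 -0.0035 0" --pt "0.01 0.0021 0.0425 -0.002 -0.065 -0.0035 0" --pt "0.0138 0.0023 0.0525 -0.002 -0.0945 -0.003 0" --pt "0.0138 0.0023 0.0525 -0.002 -0.0945 -0.003 0"

```text
time: 6.7
eef_pos: [0.5551, -0.3032, 0.2063]
tcp_rot: [0.943, 0.043, 0.329, -0.012]
contact_force: [0.3, 0.4, -0.2]
opening: 0.202
finger_force: 78.5
```

Run:
```python
from h import *
where(); go(32,4,42);go(32,0,40); go(32,-4,40)
```

```text
lip u,v,w mm [33.7 -2.6 18. ] lean 42.2 side [-0.67  -0.056  0.74 ]
F [ 0.3  0.4 -0.2] q [-0.87  0.    2.05  0.76  0.82  0.15]
(32, 4, 42) row [-0.0026, -0.0018, 0.014] [0.004, -0.004, 0.004]
(32, 0, 40) row [0.0013, -0.0018, 0.0203] [0.004, -0.039, 0.004]
(32, -4, 40) row [-0.0001, -0.0018, 0.024] [0.004, -0.039, 0.004]
```

Units first: shifts go in shares of 0.8 m and turns go in shares of 2 rad. So 0.018 m / 0.8 = 0.0225, 0.014 m / 0.8 = 0.0175, -0.039 rad / 2 = -0.0195.

Request:
advance --pt "0 -0.0013 0.0088 0.002 -0.005 0.002 0" --pt "0 -0.0013 0.0175 0.002 -0.015 0.002 0" --pt "0.0013 -0.0013 0.0225 0.002 -0.0195 0.002 0" --pt "0.0013 -0.0013 0.0225 0.002 -0.0195 0.002 0"

```text
time: 7.2
eef_pos: [0.5657, -0.3011, 0.1909]
tcp_rot: [0.95, 0.042, 0.309, -0.014]
contact_force: [0.8, 0.2, -1.4]
opening: 0.2
finger_force: 78.5
```

Run:
```python
from h import *
where(); go(32,0,40); go(45,0,40); go(57,0,40)
```

```bash
python3 look.py a3 110,220,120,90 370,220,120,90
```

```text
lip u,v,w mm [35.3 -0.3  0.7] lean 39.8 side [-0.638 -0.058  0.768]
F [ 0.8  0.2 -1.4] q [-0.84  0.05  2.02  0.71  0.8   0.21]
(32, 0, 40) row [0.0025, -0.0005, 0.0015] [-0.001, 0.003, -0.001]
(45, 0, 40) row [-0.0099, -0.0005, -0.0026] [-0.001, 0.003, -0.001]
(57, 0, 40) row [-0.0213, -0.0005, -0.0063] [-0.001, 0.003, -0.001]
lip [ 0.59848884 -0.2979204   0.03353847] z [-0.586 -0.053  0.808] [-0.84  0.05  2.02  0.71  0.8   0.21]
```

View pics/a3.png

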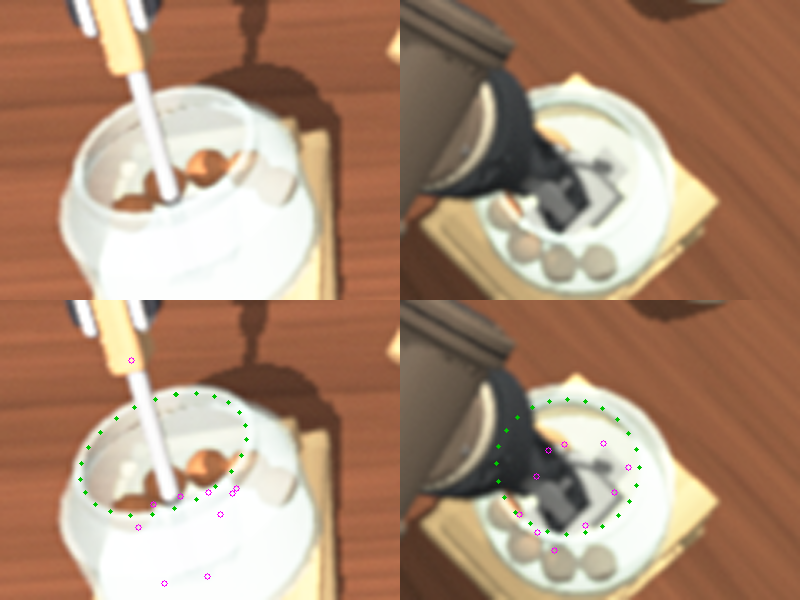

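Converted, 0.005 m / 0.8 = 0.0063, 0.003 m / 0.8 = 0.0038.

Request:
advance --pt "0.0013 -0.0006 0.0038 0 0 0 0" --pt "0.0013 -0.0006 0.0063 0 0 0 0" --pt "0.0013 -0.0006 0.0063 0 0 0 0"

```text
time: 7.68
eef_pos: [0.5708, -0.302, 0.1918]
tcp_rot: [0.949, 0.041, 0.312, -0.012]
contact_force: [-3.5, 0.4, 7.5]
opening: 0.203
finger_force: 79.6
```

Run:
```python
from h import *
where(); go(45,-2,40); go(57,-2,40)
```

```text
lip u,v,w mm [29.3 -2.4 -0.1] lean 40.2 side [-0.643 -0.054  0.764]
F [-3.5  0.4  7.5] q [-0.83  0.05  2.01  0.72  0.79  0.21]
(45, -2, 40) row [-0.015, -0.0019, -0.003] [0.004, -0.003, -0.001]
(57, -2, 40) row [-0.0264, -0.0019, -0.0067] [0.004, -0.003, -0.001]
```

Converted, -0.014 m / 0.8 = -0.0175, -0.0037 m / 0.8 = -0.0046.

Request:
advance --pt "-0.0038 0 -0.0013 0 0 0 0" --pt "-0.0075 0 -0.0025 0 0 0 0" --pt "-0.0113 0 -0.0035 0 0 0 0" --pt "-0.015 0 -0.0046 0 0 0 0" --pt "-0.0175 0 -0.0055 0 0 0 0" --pt "-0.0175 0 -0.0055 0 0 0 0"

```text
time: 8.43
eef_pos: [0.5573, -0.3035, 0.1873]
tcp_rot: [0.949, 0.041, 0.313, -0.012]
contact_force: [-2.5, -0.1, 6.2]
opening: 0.198
finger_force: 79.6
```

Run:
```python
from h import *
where(); go(57,-2,40)
```

```text
lip u,v,w mm [43.5 -2.7 -0.2] lean 40.2 side [-0.644 -0.053  0.763]
F [-2.5 -0.1  6.2] q [-0.85  0.04  2.04  0.73  0.8   0.18]
(57, -2, 40) row [-0.0128, -0.0021, -0.0023] [0.005, -0.004, -0.001]
```

Converted, -0.012 m / 0.8 = -0.015, -0.001 m / 0.8 = -0.0013.

Request:
advance --pt "-0.0038 -0.0006 -0.0013 0 0 0 0" --pt "-0.0075 -0.0013 -0.0025 0 0 0 0" --pt "-0.0113 -0.0013 -0.0035 0 0 0 0" --pt "-0.015 -0.0013 -0.0046 0 0 0 0" --pt "-0.015 -0.0013 -0.0046 0 0 0 0"

```text
time: 9.05
eef_pos: [0.5457, -0.3034, 0.1835]
tcp_rot: [0.949, 0.041, 0.313, -0.012]
contact_force: [0.6, 0.1, 5.2]
opening: 0.197
finger_force: 79.3
```

Run:
```python
from h import *
where()
```

```bash
python3 look.py a4 110,220,120,90 370,220,120,90
```

```text
lip u,v,w mm [55.4 -1.6 -0.3] lean 40.3 side [-0.645 -0.053  0.763]
F [0.6 0.1 5.2] q [-0.87  0.02  2.06  0.74  0.8   0.15]
lip [ 0.57980553 -0.30088904  0.02637044] z [-0.593 -0.048  0.804] [-0.87  0.02  2.06  0.74  0.8   0.15]
```

View pics/a4.png

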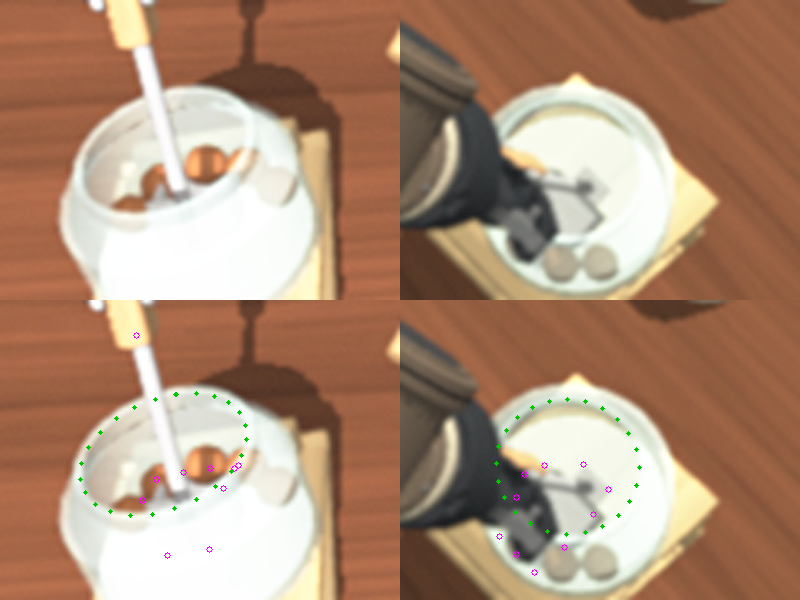

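Converted, -0.003 m / 0.8 = -0.0038, -0.002 m / 0.8 = -0.0025.

Request:
advance --pt "-0.0025 0 -0.0009 0 0 0 0" --pt "-0.0038 0 -0.0013 0 0 0 0" --pt "-0.0038 0 -0.0013 0 0 0 0"

```text
time: 9.52
eef_pos: [0.5427, -0.303, 0.1821]
tcp_rot: [0.949, 0.041, 0.313, -0.013]
contact_force: [0.4, 1.8, 5.9]
opening: 0.2
finger_force: 79.3
```

Run:
```python
from h import *
where()
for a in [(58,3,36),(58,6,32),(57,9,28),(57,12,24),(57,16,20),(56,20,16),(55,26,11),(54,33,6),(52,38,2),(50,42,-1)]: go(*a)
```

```text
lip u,v,w mm [58.8 -0.6 -0.7] lean 40.3 side [-0.644 -0.055  0.763]
F [0.4 1.8 5.9] q [-0.87  0.02  2.07  0.74  0.8   0.15]
(58, 3, 36) row [0.0131, -0.0004, 0.0023] [0.002, -0.074, -0.002]
(58, 6, 32) row [0.0241, -0.0004, 0.0054] [0.002, -0.144, -0.002]
(57, 9, 28) row [0.0357, -0.0004, 0.0094] [0.002, -0.214, -0.002]
(57, 12, 24) row [0.0458, -0.0005, 0.0139] [0.002, -0.284, -0.002]
(57, 16, 20) row [0.0557, -0.0005, 0.0179] [0.002, -0.354, -0.002]
(56, 20, 16) row [0.066, -0.0005, 0.0229] [0.002, -0.424, -0.002]
(55, 26, 11) row [0.0781, -0.0006, 0.0289] [0.002, -0.511, -0.003]
(54, 33, 6) row [0.0895, -0.0006, 0.0347] [0.002, -0.598, -0.003]
(52, 38, 2) row [0.0988, -0.0006, 0.0408] [0.002, -0.668, -0.003]
(50, 42, -1) row [0.1058, -0.0007, 0.0455] [0.002, -0.72, -0.003]
```

Converted, 0.0557 m / 0.8 = 0.0696, 0.0458 m / 0.8 = 0.0573, -0.354 rad / 2 = -0.177.

Request:
advance --pt "0.0164 0 0.0029 0 -0.037 0 0" --pt "0.0301 0 0.0068 0 -0.072 0 0" --pt "0.0446 0 0.0118 0 -0.107 0 0" --pt "0.0573 0 0.0174 0 -0.142 0 0" --pt "0.0696 0 0.0224 0 -0.177 0 0" --pt "0.0696 0 0.0224 0 -0.177 0 0"

```text
time: 10.28
eef_pos: [0.5972, -0.2971, 0.1972]
tcp_rot: [0.989, 0.044, 0.138, -0.006]
contact_force: [-2.9, -0.0, 4.5]
opening: 0.197
finger_force: 79.5
```

Run:
```python
from h import *
where()
for a in [(57,16,20),(56,20,16),(55,26,11),(53,33,6),(50,39,2),(48,43,0),(42,46,-1),(36,48,-1)]: go(*a)
```

```text
lip u,v,w mm [59.6  0.7 13.1] lean 19.7 side [-0.335 -0.03   0.942]
F [-2.9 -0.   4.5] q [-0.69  0.18  1.78  0.23  0.99  0.69]
(57, 16, 20) row [0.0016, 0.0007, -0.0034] [-0.0, 0.006, 0.0]
(56, 20, 16) row [0.013, 0.0007, -0.0023] [-0.0, -0.064, 0.0]
(55, 26, 11) row [0.0264, 0.0007, -0.001] [-0.0, -0.151, 0.0]
(53, 33, 6) row [0.0401, 0.0007, 0.0004] [-0.0, -0.239, 0.0]
(50, 39, 2) row [0.0519, 0.0007, 0.0018] [-0.0, -0.309, 0.0]
(48, 43, 0) row [0.0581, 0.0007, 0.0017] [-0.0, -0.343, 0.0]
(42, 46, -1) row [0.066, 0.0007, 0.0005] [-0.0, -0.361, 0.0]
(36, 48, -1) row [0.072, 0.0007, -0.0017] [-0.0, -0.361, 0.0]
```

Converted, 0.0581 m / 0.8 = 0.0726, 0.0519 m / 0.8 = 0.0649, -0.343 rad / 2 = -0.1715.

Request:
advance --pt "0.005 0 -0.0063 0 -0.01 0 0" --pt "0.0163 0 -0.0063 0 -0.032 0 0" --pt "0.033 0 -0.005 0 -0.0755 0 0" --pt "0.0501 0 -0.0025 0 -0.1195 0 0" --pt "0.0649 0 -0.0013 0 -0.1545 0 0" --pt "0.0726 0 -0.0013 0 -0.1715 0 0" --pt "0.0726 0 -0.0013 0 -0.1715 0 0"

```text
time: 11.15
eef_pos: [0.6499, -0.2922, 0.2123]
tcp_rot: [0.998, 0.044, -0.036, -0.0]
contact_force: [-4.8, -0.2, -1.0]
opening: 0.203
finger_force: 78.6
```

Run:
```python
from h import *
where()
for a in [(42,46,-1),(36,50,-1),(35,70,-2),(35,90,-3),(34,110,-3),(30,140,-3),(30,180,-3)]: go(*a)
```

```bash
python3 look.py a5 110,190,120,90 370,190,120,90
```

```text
lip u,v,w mm [51.6  1.5 45.6] lean -0.3 side [ 0.006 -0.003  1.   ]
F [-4.8 -0.2 -1. ] q [-0.55  0.42  1.45 -0.04  1.34  0.94]
(42, 46, -1) row [0.0105, 0.0009, -0.0032] [-0.003, -0.012, -0.001]
(36, 50, -1) row [0.0145, 0.0008, -0.0091] [-0.003, -0.012, -0.001]
(35, 70, -2) row [0.0106, 0.0008, -0.0268] [-0.003, -0.029, -0.001]
(35, 90, -3) row [0.0057, 0.0007, -0.044] [-0.003, -0.046, -0.001]
(34, 110, -3) row [-0.0009, 0.0007, -0.0629] [-0.003, -0.046, -0.001]
(30, 140, -3) row [-0.0085, 0.0006, -0.0922] [-0.003, -0.046, -0.001]
(30, 180, -3) row [-0.0236, 0.0005, -0.1293] [-0.003, -0.046, -0.001]
lip [ 0.57381247 -0.29840463  0.07084062] z [0.072 0.003 0.997] [-0.55  0.42  1.45 -0.04  1.34  0.94]
```

View pics/a5.png

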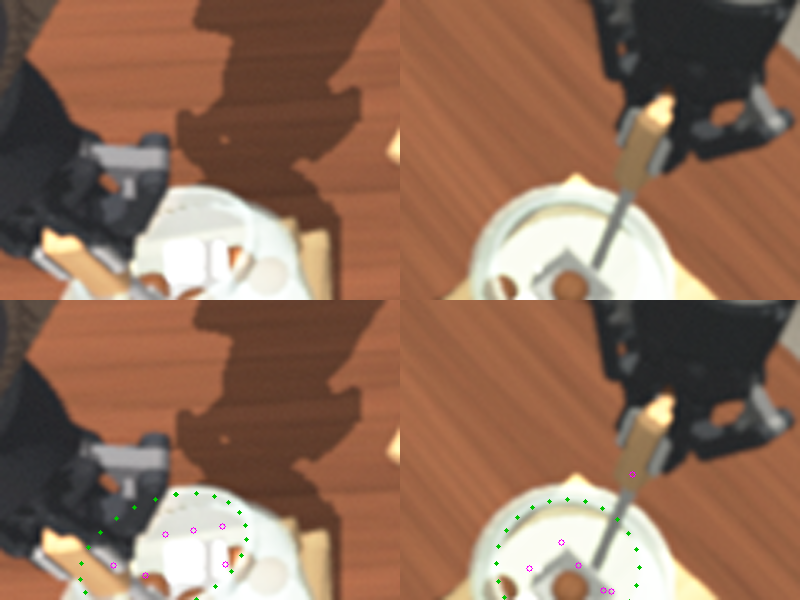

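Run:
```python
from h import *
from plant import ctrl, camrig
from scipy.optimize import least_squares as LS
ob=lambda u,v:np.array([370+u/3.333,190+v/3.333])
# side-view points: grip top centre, grip bottom, shank low pt (on line), cheek top corner
o,r=scoop(); print("o",o)
ks=[(.005,0,.201),(.005,0,.135),(.005,0,.06),(.005,0,.03)]
rt=R.from_quat(ctrl.get_state()["tcp_rot"])*S2T.inv(); ot=ctrl.get_state()["eef_pos"]-rt.apply(TCPs)
for n,(a,b) in dict(corr=(o,r),unc=(ot,rt)).items():
    q=(proj("side",b.apply(ks)+a)-[370,190])*3.333; print(n,q.round(0).tolist(), (proj("scene",b.apply(ks)+a)-[110,190]).dot(3.333).round(0).tolist())
```

```text
o [ 0.63068352 -0.29259046  0.05233043]
corr [[242.0, 124.0], [218.0, 184.0], [195.0, 244.0], [186.0, 266.0]] [[65.0, 189.0], [117.0, 246.0], [167.0, 301.0], [185.0, 321.0]]
unc [[261.0, 110.0], [232.0, 174.0], [203.0, 239.0], [192.0, 263.0]] [[58.0, 217.0], [113.0, 265.0], [164.0, 310.0], [182.0, 326.0]]
```

Create grip.py:
```python
from h import *
from plant import ctrl, camrig
o,r=scoop(); ks=[(.005+sx*.014,sy*.009,z) for z in (.135,.201) for sx in(-1,1) for sy in (-1,1)]
for n in ("scene","side"):
    im=camrig.read_camera(n)["pixels"]; q=proj(n,r.apply(ks)+o); c=proj(n,r.apply([(.005,0,.168)])+o)[0]
    hsv=cv2.cvtColor(im,cv2.COLOR_RGB2HSV); m=((hsv[...,0]>11)&(hsv[...,0]<26)&(hsv[...,1]>60)&(hsv[...,2]>110)).astype(np.uint8)
    x,y=int(c[0]),int(c[1]); k,l,s,ce=cv2.connectedComponentsWithStats(m)
    best=[i for i in range(1,k) if s[i,4]>30 and np.hypot(*(ce[i]-c))<35]
    print(n,"pred box",q.min(0).round(0),q.max(0).round(0),"c",c.round(1))
    for i in best: 
        (a,b,ang)=cv2.minAreaRect(np.argwhere(l==i)[:,::-1].astype(np.float32)); print("  obs",s[i],ce[i].round(1),np.round(a,1),np.round(b,1),round(ang))
```

```bash
python3 grip.py; python3 -c "
import cv2
for n,b in (('scene',(120,255)),('scene',(135,268)),('side',(560,0))): pass
im=cv2.imread('pics/a5.png');h=cv2.cvtColor(im,cv2.COLOR_BGR2HSV)
for p in ((90,265),(60,243),(640,160),(660,110),(300,100),(570,282)): print(p,h[p[1],p[0]])"
```

```text
scene pred box [122. 238.] [151. 272.] c [137.6 255.6]
  obs [122 258  27  22 240] [135.3 269.4] [134.3 268.7] [30.8 11.7] 35
side pred box [427. 221.] [451. 252.] c [438.9 236.5]
  obs [434 218  19  31 262] [442.  233.7] [442.6 232.1] [12.6 31.9] 16
(90, 265) [ 17 112 233]
(60, 243) [ 30  56 255]
(640, 160) [ 16 112 146]
(660, 110) [ 28  61 255]
(300, 100) [ 10 138  98]
(570, 282) [ 12 143 169]
```

Run:
```python
from h import *
o,r=scoop(); print(tri(("scene",134.8,269),("side",442.3,233)), r.apply([.005,0,.168])+o)
from plant import ctrl, camrig
s=ctrl.get_state();rt=R.from_quat(s["tcp_rot"]);print(s["eef_pos"],rt.apply([0,0,1]))
```

```text
(array([ 0.65424762, -0.29164777,  0.21500551]), np.float64(0.009668937475003306)) [ 0.63647166 -0.29272033  0.22069055]
[ 0.64987047 -0.29233598  0.21287813] [-0.0692845  -0.00332655 -0.9975914 ]
```

```bash
sed -i 's/^C=.*/C=R.from_rotvec([0,-.033,0]); TC=C.inv().apply(TCPs-[-.001,.0004,-.0013])/' h.py
```

Run:
```python
from h import *
where()
for a in [(46,50,0),(41,54,0),(37,60,0),(36,75,0),(36,90,0),(35,110,-1),(32,140,-2),(30,170,-2)]: go(*a)
```

```text
lip u,v,w mm [49.   0.9 48.4] lean -2.1 side [0.036 0.    0.999]
F [-5.3 -0.3 -2.6] q [-0.55  0.41  1.45 -0.04  1.34  0.94]
(46, 50, 0) row [-0.0033, 0.0003, -0.0049] [-0.003, 0.036, -0.002]
(41, 54, 0) row [-0.0002, 0.0003, -0.0105] [-0.003, 0.036, -0.002]
(37, 60, 0) row [0.0013, 0.0003, -0.0176] [-0.003, 0.036, -0.002]
(36, 75, 0) row [-0.0034, 0.0002, -0.0319] [-0.003, 0.036, -0.002]
(36, 90, 0) row [-0.009, 0.0002, -0.0458] [-0.003, 0.036, -0.002]
(35, 110, -1) row [-0.013, 0.0002, -0.0636] [-0.003, 0.019, -0.002]
(32, 140, -2) row [-0.0188, 0.0001, -0.0914] [-0.003, 0.001, -0.002]
(30, 170, -2) row [-0.0281, 0.0, -0.12] [-0.003, 0.001, -0.002]
```

Converted, -0.018 m / 0.8 = -0.0225, -0.013 m / 0.8 = -0.0163, 0.036 rad / 2 = 0.018.

Request:
advance --pt "-0.0038 0 -0.0038 0 0.018 0 0" --pt "-0.0025 0 -0.01 0 0.018 0 0" --pt "0 0 -0.0163 0 0.018 0 0" --pt "0.0013 0 -0.0225 0 0.018 0 0" --pt "0.0013 0 -0.0225 0 0.018 0 0"

```text
time: 11.98
eef_pos: [0.6523, -0.2927, 0.2327]
tcp_rot: [0.999, 0.044, -0.016, 0.0]
contact_force: [-6.7, -0.6, 1.8]
opening: 0.193
finger_force: 78.6
```

Run:
```python
from h import *
where()
for a in [(36,75,0),(36,90,0),(35,110,-1),(32,140,-2),(30,170,-2)]: go(*a)
```

```bash
python3 grip.py
```

```text
lip u,v,w mm [36.3  0.  62.2] lean 0.0 side [-0.001 -0.001  1.   ]
F [-6.7 -0.6  1.8] q [-0.56  0.39  1.45 -0.02  1.33  0.93]
(36, 75, 0) row [-0.004, -0.0002, -0.0121] [-0.001, -0.001, -0.002]
(36, 90, 0) row [-0.0091, -0.0002, -0.0262] [-0.001, -0.001, -0.002]
(35, 110, -1) row [-0.0123, -0.0002, -0.0441] [-0.001, -0.018, -0.002]
(32, 140, -2) row [-0.0171, -0.0002, -0.0721] [-0.001, -0.036, -0.002]
(30, 170, -2) row [-0.0254, -0.0002, -0.101] [-0.001, -0.036, -0.002]
scene pred box [115. 236.] [146. 272.] c [131.4 255. ]
  obs [116 252  28  23 265] [129.4 264.9] [128.5 263.8] [33.  11.9] 36
side pred box [433. 212.] [457. 245.] c [444.5 228.8]
  obs [436 211  19  32 274] [444.8 228. ] [446.4 226.2] [12.8 33.1] 22
```

Converted, -0.008 m / 0.8 = -0.01, -0.006 m / 0.8 = -0.0075, 0.035 rad / 2 = 0.0175.

Request:
advance --pt "-0.0075 0 -0.0038 0 0.0175 0 0" --pt "-0.01 0 -0.0075 0 0.026 0 0" --pt "-0.01 0 -0.0075 0 0.026 0 0"

```text
time: 12.45
eef_pos: [0.6461, -0.2931, 0.2395]
tcp_rot: [0.999, 0.043, 0.012, -0.0]
contact_force: [-3.4, -0.4, -0.6]
opening: 0.202
finger_force: 78.5
```

Run:
```python
from h import *
where()
for a in [(37,75,2),(37,90,1),(35,110,0),(32,140,-2),(30,170,-2)]: go(*a)
```

```text
lip u,v,w mm [33.2  0.  64.3] lean 3.3 side [-0.058 -0.005  0.998]
F [-3.4 -0.4 -0.6] q [-0.57  0.34  1.49  0.02  1.29  0.91]
(37, 75, 2) row [-0.0033, -0.0001, -0.0076] [0.0, -0.023, -0.002]
(37, 90, 1) row [-0.005, -0.0001, -0.0207] [0.0, -0.04, -0.002]
(35, 110, 0) row [-0.0063, -0.0001, -0.0392] [0.0, -0.058, -0.002]
(32, 140, -2) row [-0.0069, -0.0001, -0.0661] [0.0, -0.093, -0.002]
(30, 170, -2) row [-0.0136, -0.0, -0.0954] [0.0, -0.093, -0.002]
```

Still a light touch; move a bit towards the low side while rising.

Converted, -0.02 m / 0.8 = -0.025, -0.014 m / 0.8 = -0.0175, -0.01 rad / 2 = -0.005.

Request:
advance --pt "-0.005 0 -0.0038 0 0 0 0" --pt "-0.0075 0 -0.01 0 0 0 0" --pt "-0.01 0 -0.0175 0 0 0 0" --pt "-0.0113 0 -0.025 0 -0.005 0 0" --pt "-0.0113 0 -0.025 0 -0.005 0 0"

```text
time: 13.08
eef_pos: [0.6372, -0.2938, 0.259]
tcp_rot: [0.999, 0.044, 0.007, -0.0]
contact_force: [0.9, -0.0, -1.4]
opening: 0.2
finger_force: 78.4
```

Run:
```python
from h import *
where()
for a in [(37,90,1),(35,110,0),(32,140,-2),(30,170,-2)]: go(*a)
```

```text
lip u,v,w mm [37.   0.1 86.8] lean 2.7 side [-0.046 -0.004  0.999]
F [ 0.9 -0.  -1.4] q [-0.58  0.32  1.48  0.01  1.33  0.9 ]
(37, 90, 1) row [0.0034, 0.0, -0.0011] [-0.0, -0.029, -0.001]
(35, 110, 0) row [0.0019, 0.0, -0.0195] [-0.0, -0.046, -0.001]
(32, 140, -2) row [0.001, 0.0, -0.0464] [-0.0, -0.081, -0.001]
(30, 170, -2) row [-0.006, 0.0, -0.0756] [-0.0, -0.081, -0.001]
```

Converted, -0.095 m / 0.8 = -0.1188, -0.0756 m / 0.8 = -0.0945, -0.08 rad / 2 = -0.04.

Request:
advance --pt "-0.0013 0 -0.0125 0 -0.0075 0 0" --pt "-0.0013 0 -0.025 0 -0.02 0 0" --pt "-0.0013 0 -0.0413 0 -0.03 0 0" --pt "-0.0013 0 -0.0575 0 -0.04 0 0" --pt "-0.0038 0 -0.075 0 -0.04 0 0" --pt "-0.0075 0 -0.0945 0 -0.04 0 0" --pt "-0.0075 0 -0.1188 0 -0.04 0 0" --pt "-0.0075 0 -0.1188 0 -0.04 0 0"

```text
time: 14.08
eef_pos: [0.6301, -0.2948, 0.3563]
tcp_rot: [0.999, 0.044, -0.032, 0.002]
contact_force: [-0.6, 1.0, -0.7]
opening: 0.2
finger_force: 78.5
```

Run:
```python
from h import *
from plant import ctrl, camrig
where(); print(scoop()[0])
```

```bash
python3 look.py a6 90,150,120,90 380,150,120,90
```

```text
lip u,v,w mm [ 22.9  -0.6 190.3] lean -1.8 side [0.031 0.005 1.   ]
F [-0.6  1.  -0.7] q [-0.57  0.3   1.33 -0.04  1.55  0.92]
[ 0.61299265 -0.29627431  0.19719502]
lip [ 0.55521598 -0.30170983  0.21423504] z [0.063 0.008 0.998] [-0.57  0.3   1.33 -0.04  1.55  0.92]
```

View pics/a6.png

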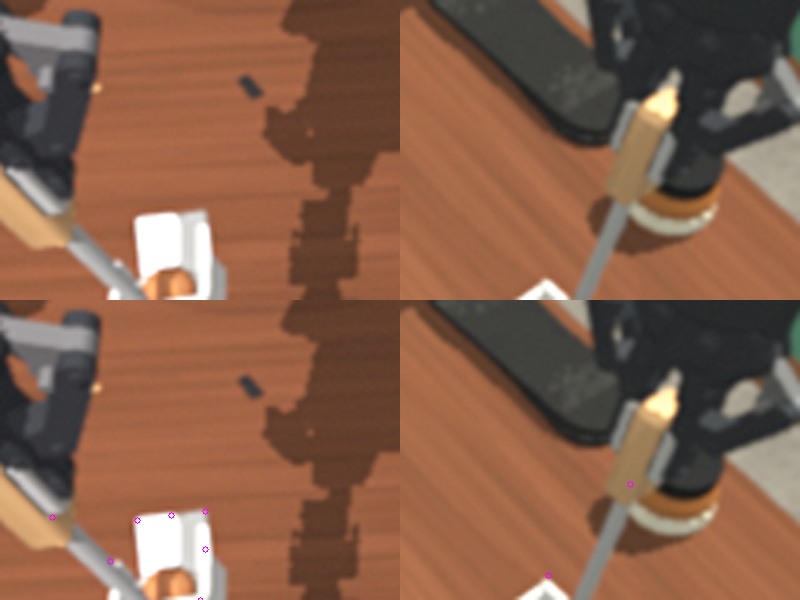

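```bash
sed -i 's/^C=.*/C=R.identity(); TC=TCPs/' h.py
```

Add to h.py:
```python
BM=np.array([.609,.250,.128])
def pour(dx,h,lean,yaw=0,dy=0):
    p,r=tool_for_lip(BM+[dx,dy,h],yaw,lean); print((dx,h,lean),p.round(3),end=" "); rel(p,r)
```

Run:
```python
from h import *
o,r=scoop(); print(o,r.apply([0,0,1])); pour(.012,.09,-3)
```

```text
[ 0.6128221  -0.29567306  0.19515546] [0.06761105 0.00498644 0.99769929]
(0.012, 0.09, -3) [0.695 0.25  0.361] row [0.1117, -0.5366, -0.0151] [0.004, 0.016, 0.087]
```

Converted, -0.268 m / 0.8 = -0.335, -0.238 m / 0.8 = -0.2975, 0.045 rad / 2 = 0.0225.

Request:
advance --pt "0.0013 -0.0075 -0.0025 0 0 0 0" --pt "0.005 -0.025 -0.005 0 0 0.0035 0" --pt "0.01 -0.05 -0.0075 0 0 0.007 0" --pt "0.0175 -0.085 -0.01 0 0 0.01 0" --pt "0.0263 -0.125 -0.0125 0 0 0.0125 0" --pt "0.0363 -0.1688 -0.015 0 0 0.015 0" --pt "0.045 -0.2125 -0.0188 0 0 0.0175 0" --pt "0.0538 -0.2563 -0.0188 0 0 0.02 0" --pt "0.0625 -0.2975 -0.0188 0 0 0.0215 0" --pt "0.07 -0.335 -0.0188 0 0 0.0225 0"

```text
time: 15.42
eef_pos: [0.6625, -0.0194, 0.3644]
tcp_rot: [0.999, 0.022, -0.034, 0.001]
contact_force: [1.0, -0.0, -1.4]
opening: 0.205
finger_force: 78.5
```

Request:
advance --pt "0.0088 -0.0425 0 0 0 0.003 0" --pt "0.0175 -0.085 0 0 0 0.006 0" --pt "0.0263 -0.1275 0 0 0 0.01 0" --pt "0.035 -0.17 0 0 0 0.0125 0" --pt "0.0438 -0.2125 0 0 0 0.015 0" --pt "0.0525 -0.25 0 0 0 0.017 0" --pt "0.06 -0.285 0 0 0 0.019 0" --pt "0.065 -0.31 0 0 0 0.02 0" --pt "0.0675 -0.325 0 0 0 0.0205 0" --pt "0.0688 -0.3338 0 0 0 0.021 0"

```text
time: 16.68
eef_pos: [0.706, 0.2472, 0.3599]
tcp_rot: [0.999, 0.0, -0.034, 0.003]
contact_force: [-0.3, 0.2, -1.7]
opening: 0.2
finger_force: 78.5
```

Request:
advance --pt "0 0 0 0 0 0 0" --pt "0 0 0 0 0 0 0"

```text
time: 16.92
eef_pos: [0.7063, 0.2459, 0.36]
tcp_rot: [0.999, -0.0, -0.034, 0.002]
contact_force: [-0.4, -0.4, 0.2]
opening: 0.206
finger_force: 78.5
```

Run:
```python
from h import *
from plant import ctrl, camrig
o,r=scoop(); print(o,r.apply([0,0,1]),r.as_euler("zyx"));
for n in K:
    im=camrig.read_camera(n)["pixels"]; q=proj(n,r.apply([(-.02,0,.015),(-.06,.017,.012),(-.06,-.017,.012)])+o); print(n,q.round(0).tolist())
    h=cv2.cvtColor(im,cv2.COLOR_RGB2HSV); x,y=q[0].astype(int); hh=h[y-25:y+25,x-25:x+25]; m=((hh[...,0]<15)&(hh[...,1]>100)&(hh[...,2]>115)).astype(np.uint8)
    k,l,s,c=cv2.connectedComponentsWithStats(m); print([(s[i,4],(c[i]+[x-25,y-25]).round(0).tolist()) for i in range(1,k) if s[i,4]>10])
for a in [(.012,.06,0),(.012,.04,10),(.01,.03,20)]: pour(*a)
```

```text
[0.68951889 0.24507297 0.20222619] [0.06801729 0.00497647 0.99767173] [-0.00015403  0.06806985 -0.00498804]
scene [[471.0, 254.0], [474.0, 232.0], [454.0, 233.0]]
[(np.int32(468), [482.0, 242.0]), (np.int32(201), [488.0, 271.0])]
side [[312.0, 88.0], [296.0, 90.0], [302.0, 96.0]]
[(np.int32(1934), [310.0, 86.0]), (np.int32(49), [311.0, 85.0])]
(0.012, 0.06, 0) [0.687 0.25  0.335] row [-0.0175, -0.0043, 0.0267] [0.005, 0.068, -0.0]
(0.012, 0.04, 10) [0.661 0.25  0.324] row [-0.0432, -0.0043, 0.0392] [0.005, 0.243, 0.0]
(0.01, 0.03, 20) [0.631 0.25  0.318] row [-0.0724, -0.0043, 0.0467] [0.005, 0.417, 0.0]
```

Converted, -0.058 m / 0.8 = -0.0725, 0.043 m / 0.8 = 0.0538, 0.33 rad / 2 = 0.165.

Request:
advance --pt "-0.0113 -0.0025 0.015 0.001 0.015 0 0" --pt "-0.0219 -0.0054 0.0334 0.0025 0.034 0 0" --pt "-0.0375 -0.0054 0.04 0.0025 0.0775 0 0" --pt "-0.054 -0.0054 0.049 0.0025 0.1215 0 0" --pt "-0.0725 -0.0054 0.0538 0.0025 0.165 0 0" --pt "-0.0725 -0.0054 0.0538 0.0025 0.165 0 0"

```text
time: 17.77
eef_pos: [0.6431, 0.2505, 0.3201]
tcp_rot: [0.992, 0.001, 0.129, -0.0]
contact_force: [-0.9, -0.1, -1.3]
opening: 0.2
finger_force: 78.5
```

Run:
```python
from h import *
o,r=scoop(); print(r.apply([-.06,0,.012])+o,r.apply([0,0,1]))
for a in [(.012,.022,20),(.012,.014,27),(.013,.014,34),(.014,.015,42),(.016,.018,50),(.016,.018,57)]: pour(*a)
```

```text
[0.61691206 0.25043615 0.16150243] [-2.56277687e-01 -2.47964794e-04  9.66603169e-01]
(0.012, 0.022, 20) [0.633 0.25  0.31 ] row [-0.0124, 0.0005, 0.0068] [-0.0, 0.09, 0.002]
(0.012, 0.014, 27) [0.613 0.25  0.303] row [-0.0334, 0.0005, 0.0093] [-0.0, 0.212, 0.002]
(0.013, 0.014, 34) [0.595 0.25  0.3  ] row [-0.0518, 0.0004, 0.0066] [-0.001, 0.334, 0.002]
(0.014, 0.015, 42) [0.574 0.25  0.296] row [-0.073, 0.0004, 0.0055] [-0.001, 0.474, 0.002]
(0.016, 0.018, 50) [0.555 0.25  0.291] row [-0.0926, 0.0004, 0.0058] [-0.001, 0.613, 0.002]
(0.016, 0.018, 57) [0.538 0.25  0.281] row [-0.1116, 0.0003, 0.0107] [-0.001, 0.736, 0.002]
```

Converted, -0.0926 m / 0.8 = -0.1158, -0.073 m / 0.8 = -0.0913, 0.613 rad / 2 = 0.3065.

Request:
advance --pt "-0.0155 0 0.0085 0 0.045 0 0" --pt "-0.0418 0 0.0116 0 0.106 0 0" --pt "-0.0525 0 0.01 0 0.1365 0 0" --pt "-0.0648 0 0.0083 0 0.167 0 0" --pt "-0.0775 0 0.0075 0 0.2 0 0" --pt "-0.0913 0 0.0069 0 0.237 0 0" --pt "-0.1158 0 0.0073 0 0.3065 0 0" --pt "-0.1158 0 0.0073 0 0.3065 0 0" --pt "-0.1158 0 0.0073 0 0.3065 0 0"

```text
time: 18.9
eef_pos: [0.559, 0.2507, 0.2935]
tcp_rot: [0.905, 0.0, 0.424, -0.001]
contact_force: [-0.0, 0.1, -0.5]
opening: 0.201
finger_force: 78.5
```

Run:
```python
from h import *
from plant import ctrl, camrig
o,r=scoop(); print(r.apply([-.06,0,.012])+o,r.apply([0,0,1]))
a=camrig.read_camera("scene")["pixels"]; h=cv2.cvtColor(a,cv2.COLOR_RGB2HSV)
q=proj("scene",r.apply([(-.02,0,.015)])+o)[0]; print("pan",q, "px hsv", h[int(q[1]),int(q[0])])
b=proj("scene",BM-[0,0,.08])[0]; x,y=b.astype(int); print("boot inside",b); np.set_printoptions(linewidth=250); print(h[y-16:y+16:2,x-16:x+17:2,2]); print(h[y-16:y+16:2,x-16:x+17:2,1])
```

```text
[0.62943856 0.25095182 0.14902124] [-0.76849755 -0.00119407  0.63985162]
pan [463.9482981  253.74032368] px hsv [  0   0 255]
boot inside [437.03727321 262.2994636 ]
[[ 52  57  66  92 138 159 166 158  90  56  58  58  58  58  66  61  60]
 [ 52  55  68 117 143 161 168 180 150  63  56  57  78 138 145 120  91]
 [ 53  54  59 101 139 155 164 172 172  88  73  65  84 181 145 145 168]
 [ 52  53  53  66 139 168 156 184 174  77  69  66  58 109 139 136 138]
 [ 53  54  53  56 120 216 237 227 145  60  64  63  64  70 133 135 135]
 [ 54  54  55  54  55 104 144  95  58  61  62  64  64  71 133 134 136]
 [ 51  54  54  55  56  57  64  61  61  63  65  64  63  71 134 134 136]
 [ 51  54  55  55  55  55  62  67  65  62  64  64  64  72 134 135 135]
 [ 53  54  55  57  56  57  57  58  65  69  66  63  64  66 108 135 137]
 [ 52  53  55  56  55  58  58  58  58  62  68  71  70  67  65  97 131]
 [ 52  54  54  56  56  57  57  59  58  57  58  61  62  66  68  69  90]
 [ 52
[... 787 characters left out ...]
 47  46  41  31  24  25  29  28  31  32  36  25  13  13  13]
 [ 60  47  46  46  46  42  29  27  27  37  32  36  32  28  11  11  11]
 [ 48  47  46  49  46  40  40  40  27  26  35  28  36  31  14  11  11]
 [ 44  43  56  46  42  48  40  35  35  33  26  25  29  27  27  13  12]
 [ 44  47  47  46  36  45  31  39  40  36  31  29  29  27  26  30  17]
 [ 44  57  42  46  41  31  40  39  35  34  31  30  35  29  25  29  27]
 [ 44  48  42  47  36  32  36  35  31  35  31  43  30  33  33  33  37]
 [ 48  48  42  37  42  37  36  35  36  30  34  30  34  38  28  28  27]
 [ 44  48  46  37  41  40  42  37  40  41  30  26  25  27  26  22  20]
 [ 47  42  38  49  49  40  44  36  35  29  28  17  13  13  21  24  21]]
```

Run:
```python
from h import *
for a in [(.025,.04,40),(.03,.06,25),(.03,.08,8),(.03,.09,0)]: pour(*a)
```

```text
(0.025, 0.04, 40) [0.59  0.25  0.323] row [0.0415, 0.0008, 0.0056] [-0.001, -0.18, -0.001]
(0.03, 0.06, 25) [0.637 0.25  0.349] row [0.0912, 0.0008, 0.0248] [-0.002, -0.441, -0.001]
(0.03, 0.08, 8) [0.684 0.25  0.362] row [0.1318, 0.0008, 0.0523] [-0.002, -0.738, -0.0]
(0.03, 0.09, 0) [0.705 0.25  0.365] row [0.147, 0.0008, 0.0671] [-0.002, -0.878, -0.0]
```

Converted, 0.147 m / 0.8 = 0.1838, 0.1318 m / 0.8 = 0.1648, -0.878 rad / 2 = -0.439.

Request:
advance --pt "0.025 0 0 0 -0.04 0 0" --pt "0.0519 0 0.007 0 -0.09 0 0" --pt "0.0825 0 0.0188 0 -0.155 0 0" --pt "0.114 0 0.031 0 -0.2205 0 0" --pt "0.1388 0 0.0475 0 -0.295 0 0" --pt "0.1648 0 0.0654 0 -0.369 0 0" --pt "0.1838 0 0.0839 0 -0.439 0 0" --pt "0.1838 0 0.0839 0 -0.439 0 0" --pt "0.1838 0 0.0839 0 -0.439 0 0"

```text
time: 20.08
eef_pos: [0.7041, 0.2507, 0.3616]
tcp_rot: [1.0, 0.001, -0.001, -0.001]
contact_force: [0.2, 0.4, -1.3]
opening: 0.199
finger_force: 78.4
```

Run:
```python
from h import *
o,r=scoop(); print(o,r.apply([0,0,1]))
p,r=tool_for_lip(np.array([-.06,0,.012])+[.64,.03,.05],0,0);print(p); rel(p,r)
```

```text
[0.69782988 0.25087309 0.20297384] [ 0.00172106 -0.00118316  0.99999782]
[0.646  0.03   0.2086]
row [-0.0581, 0.2208, 0.1528] [-0.001, 0.002, 0.001]
```

Converted, 0.2208 m / 0.8 = 0.276, 0.185 m / 0.8 = 0.2313.

Request:
advance --pt "-0.0125 0.05 0 0 0 0 0" --pt "-0.025 0.1063 0 0 0 0 0" --pt "-0.0438 0.1688 0 0 0 0 0" --pt "-0.0625 0.2313 0.025 0 0 0 0" --pt "-0.0725 0.276 0.075 0 0 0 0" --pt "-0.0725 0.276 0.1375 0 0 0 0" --pt "-0.0725 0.276 0.1875 0 0 0 0" --pt "-0.0725 0.276 0.225 0 0 0 0" --pt "-0.0725 0.276 0.225 0 0 0 0"

```text
time: 21.2
eef_pos: [0.6427, 0.0307, 0.1801]
tcp_rot: [1.0, 0.001, -0.003, -0.0]
contact_force: [0.0, 0.1, -0.1]
opening: 0.201
finger_force: 78.5
```

Run:
```python
from h import *
o,r=scoop(); print(o,r.apply([0,0,1]))
```

```bash
python3 grip.py
```

```text
[0.63569099 0.03085195 0.02154938] [ 6.18634153e-03 -8.19684852e-04  9.99980528e-01]
scene pred box [330. 238.] [345. 270.] c [337.2 254.1]
  obs [333 243  13  27 237] [338.4 256.9] [339. 256.] [12. 26.] 0
side pred box [341. 134.] [356. 162.] c [348.2 148.1]
  obs [342 136  14  27 180] [346.1 149.3] [346.2 148.9] [24.5 13.3] 71
```

Lower to contact in small steps.

Request:
advance --pt "0 0 0.01 0 0 0 0" --pt "0 0 0.0175 0 0 0 0" --pt "0 0 0.0225 0 0 0 0" --pt "0 0 0.0244 0 0 0 0" --pt "0 0 0.0244 0 0 0 0"

```text
time: 21.92
eef_pos: [0.6448, 0.03, 0.1616]
tcp_rot: [1.0, 0.001, -0.002, -0.0]
contact_force: [0.2, 0.3, -1.7]
opening: 0.201
finger_force: 78.6
```

Run:
```python
from h import *
o,r=scoop(); print(o,r.apply([0,0,1]))
```

```text
[0.63823159 0.03002189 0.0029758 ] [ 3.54273505e-03 -3.19481236e-04  9.99993673e-01]
```

Converted, 0.004 m / 0.8 = 0.005, 0.002 m / 0.8 = 0.0025.

Request:
advance --pt "0 0 0.0025 0 0 0 0" --pt "0 0 0.005 0 0 0 0" --pt "0 0 0.005 0 0 0 0"

```text
time: 22.3
eef_pos: [0.6452, 0.03, 0.1585]
tcp_rot: [1.0, 0.001, -0.001, -0.0]
contact_force: [-1.1, -0.4, 1.6]
opening: 0.202
finger_force: 79.1
```

Request:
advance --pt "0 0 0 0 0 0 0" --pt "0 0 0 0 0 0 0" --pt "0 0 0 0 0 0 0" --clamp_n 20

```text
time: 22.68
eef_pos: [0.6452, 0.0299, 0.1585]
tcp_rot: [1.0, 0.001, -0.001, -0.0]
contact_force: [0.1, -0.3, 4.7]
opening: 0.198
finger_force: 79.1
```

Request:
advance --pt "0 0 0 0 0 0 0.22" --pt "0 0 0 0 0 0 0.24" --pt "0 0 0 0 0 0 0.3" --pt "0 0 0 0 0 0 0.5" --pt "0 0 0 0 0 0 1" --pt "0 0 0 0 0 0 1" --pt "0 0 0 0 0 0 1" --pt "0 0 0 0 0 0 1" --pt "0 0 0 0 0 0 1"

```text
time: 23.8
eef_pos: [0.6448, 0.03, 0.1578]
tcp_rot: [1.0, 0.001, -0.002, -0.0]
contact_force: [-0.1, 0.2, -0.0]
opening: 0.999
finger_force: 0.0
```

Request:
advance --pt "0 0 -0.025 0 0 0 1" --pt "0 0 -0.075 0 0 0 1" --pt "0 0 -0.15 0 0 0 1" --pt "0 0 -0.2 0 0 0 1" --pt "-0.0625 0 -0.225 0 0 0 1" --pt "-0.125 0 -0.225 0 0 0 1" --pt "-0.125 0 -0.225 0 0 0 1" --pt "-0.125 0 -0.225 0 0 0 1"

```text
time: 24.8
eef_pos: [0.5458, 0.0298, 0.3398]
tcp_rot: [1.0, 0.001, -0.0, 0.0]
contact_force: [-0.8, 0.2, 0.2]
opening: 1.002
finger_force: 0.0
```

Run:
```python
from h import *
from plant import ctrl, camrig
r=R.identity(); o=np.array([.640,.030,0]); ks=[(.005,0,.168),(.005,0,.201),(-.06,.017,.013),(-.06,-.017,.013),(0,.023,.03),(0,-.023,.03)]
for n in ("scene","side"):
    im=camrig.read_camera(n)["pixels"]; print(n,"pred",proj(n,ks+o).round(0).tolist())
    hsv=cv2.cvtColor(im,cv2.COLOR_RGB2HSV); c=proj(n,ks+o)
    for nm,m,q in (("grip",((hsv[...,0]>11)&(hsv[...,0]<26)&(hsv[...,1]>60)&(hsv[...,2]>110)),c[0]),("white",(hsv[...,1]<40)&(hsv[...,2]>150),c[4]),("ball",(hsv[...,1]>90)&(hsv[...,2]>100),proj(n,BM-[0,0,.08])[0])):
        k,l,s,ce=cv2.connectedComponentsWithStats(m.astype(np.uint8))
        print(" ",nm,q.round(0),[s[i].tolist()+ce[i].round(1).tolist() for i in range(1,k) if s[i,4]>15 and np.hypot(*(ce[i]-q))<30])
    cv2.imwrite(f"pics/end_{n}.png",im[:,:,::-1])
```

```text
scene pred [[336.0, 261.0], [337.0, 253.0], [338.0, 263.0], [322.0, 264.0], [344.0, 286.0], [322.0, 287.0]]
  grip [336. 261.] [[330, 245, 14, 30, 269, 336.5, 260.6]]
  white [344. 286.] [[321, 262, 24, 37, 576, 331.2, 281.8]]
  ball [437. 262.] [[426, 244, 14, 13, 127, 432.6, 249.7]]
side pred [[349.0, 154.0], [350.0, 144.0], [324.0, 199.0], [330.0, 207.0], [341.0, 184.0], [350.0, 195.0]]
  grip [349. 154.] [[341, 142, 15, 26, 300, 348.1, 154.8]]
  white [341. 184.] [[323, 186, 28, 22, 368, 337.3, 197.9]]
  ball [295. 141.] []
```

```bash
python3 -c "
from plant import ctrl, camrig
print(ctrl.sign_off())"
```

```text
the job is handed in; nothing more can be done
None
```

The job is handed in at about 25 s of the 72 s allowed: one ball was scooped out of the jar and tipped into the boot. The scoop stands upright by itself on the bench, and the camera measurements put its grip within a pixel or so of where an upright scoop's should be. I did not recount the balls left in the jar, and sign-off returned no verdict.

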